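Load round bar into a cross-drilling jig against its flip stop

TASK

Swing the jig's flip stop down across the far end of the bore, then put the steel bar into the near end of the bore, push it partway in (between a quarter and two thirds of its length) and let go of it. Then push it the rest of the way from further back until it presses firmly against the stop, without shoving the stop along its slide, and leave it there; leave the other things on the bench alone.

Things in the scene. Friction and masses are not known exactly. Their poses are not given: they have to be found in the camera images.
- jig: Cross-drilling jig fixed to the bench: aluminium block 140 x 60 mm, top 78 mm above the bench (bush and screw up to 8 mm more), on a dark base plate 12 mm thick, 90 mm wide. Origin: on the bench under the block's middle. x: along the bore, the way the bar goes in; y: across, to the flip stop's hinge; z up. Block x -70 to 70 mm, base plate x -75 to 150 mm.
- bore_mouth (a point): Middle of the near mouth of the round through bore, on the block's end face, where the bar goes in (jig x = -70 mm, y = 0, 50 mm above the bench). Bore 21 mm wide, 140 mm long, level along jig x, chamfered 3 mm at the mouth. Axes as the jig's.
- plunger_tip (a point): Tip of a sprung plunger in the smooth bore's roof, 95 mm in from the mouth. A bar let go partway hangs a little, its tail up to 5 mm low, and its end must lift the plunger: getting it past takes about 8 to 20 N; sliding on then takes only 1 to 5 N. That is not the stop.
- carriage: Slide with the flip stop beyond the block's far end, clamped by friction: slips at about 45 N along the bore, so push with less than 30 N. Origin: on the bench under the bore's axis, in the plane of the lowered stop's front face, 26 to 42 mm past the block (jig x 96 to 112 mm). Axes as the jig's. Posts behind the flag: 64 mm high at y 24 to 44, x 11 to 25 mm; 44 mm high at y -28 to -16 mm.
- flag (a joint): Hinge of the flip stop, rad. 0: flag upright; 1.57: level across the bore's axis, on its rest (hard end). Hinge line parallel to the bore, at carriage y = +34 mm, 50 mm above the bench. The flag starts within 0.25 rad of upright; its tip swings down towards jig -y. Friction holds it wherever it is left; 2 to 4 N at its tip moves it.
- stop_face (a point): Point on the flag's front face, 34 mm from the hinge line, that lies on the bore's axis when the flag is down; its x axis is the jig's x. The bar's end rests here when home. The flag is a flat steel arm 10 mm thick along the bore (carriage x 0 to 10 mm), 22 mm wide, reaching 56 mm from the hinge line.
- rod: Plain round steel bar, 18 mm diameter, 190 mm long, both ends alike with 3 mm chamfers, lying loose on the bench, 0.3 to 0.5 kg. Origin: the middle of the bar on its axis; x: along the bar. When home, 8 to 24 mm of it stand out of the bore's mouth.
- brass_bar: Bystander: stepped brass bar 86 mm long, 27 mm thick, lying loose. Leave it.
- engineer_square: Bystander: engineer's square 109 x 75 mm, lying loose. Leave it.
- jar_low: Bystander: low lidded jar, 72 mm across, 52 mm high. Leave it.
- box_spanner: Bystander: tubular box spanner 170 mm long, 21 mm thick, lying loose. Leave it.

How it is judged:
On the way, in this order (a step that is already met when the one before it is completed fails the run):
1. the flip stop is swung down across the bore, the bar not yet in it (value of joint flag above 1.45 rad and x of rod in the frame of bore_mouth below -0.075 m), for 0.1 s.
2. the bar is partway in the bore (its end 45 to 130 mm deep) and the fingers have let go of it (x of rod in the frame of bore_mouth between -0.05 and 0.035 m and angle between the x axis of rod and the x axis of jig, either way round below 0.1 rad and contact force between rod and the fingers below 0.1 N), for 0.15 s.
3. the bar is pressed against the lowered stop with more than 3 N (value of joint flag above 1.45 rad and x of rod in the frame of stop_face above -0.098 m and contact force between rod and carriage above 3 N), for 0.1 s.
At the end, for the whole second after the job is handed in: The flip stop is down (within 0.12 rad), the bar lies in the bore with its end within 3 mm of the stop's face, at rest and released, and the stop's slide is within 4 mm of where it was (value of joint flag above 1.45 rad and x of rod in the frame of stop_face between -0.098 and -0.092 m and distance between rod and stop_face below 0.1 m and angle between the x axis of rod and the x axis of jig, either way round below 0.05 rad and distance of carriage from where it was at the start of the episode below 0.004 m and linear speed of rod below 0.01 m/s); the robot touches nothing.
It fails at once if the stop's slide is shoved more than 4 mm along (distance of carriage from where it was at the start of the episode above 0.004 m).
It fails at once if a bystander is moved more than 30 mm (distance of any of brass_bar, engineer_square, jar_low, box_spanner from where it was at the start of the episode above 0.03 m).
It also fails if it takes over 72 s, if anything falls off the work surface, if the arm or the gripper's body presses on something with over 40 N, if the wrist force passes 120 N, or if a joint passes its speed limit or range.

ROBOT

A 7-joint arm with a two-finger parallel gripper is mounted at the origin on a cart in front of the work surface, level with it; the furniture and walls round the work are solid. World frame = base frame: x ahead of the robot, y to its left, z up, the work surface at z = 0. Lengths are in m, angles in rad, forces in N, time in s.
With the tool pointing down it reaches from about 0.4 to 0.85 m from the base axis. Payload 4.5 kg.
Tool frame: the origin (TCP) lies at the very end of the fingers, on their centre line; the grasp point (between the pads) lies 19 mm behind it; z points along the fingers, y is the line along which they close (so a half turn about z gives the same grasp; the last joint's range is limited). The gripper opens to 85 mm and grips with 20 to 120 N. Pads are 22 mm wide; open, the fingers measure 114 mm over their backs; the gripper's body (76 mm by 85 mm) begins 54 mm behind the grasp point. The pads swing forward as they close: fully open they stand 13 mm farther back than shut.
Start: joints at [1.267, 0.689, -0.195, 1.565, 0.157, 0.902, -0.215], TCP at [0.207, -0.59, 0.231] pointing down, gripper open.
Joint ranges: [-3.01, 3.01], [-0.46, 2.08], [-1.47, 1.51], [0.13, 2.56], [-1, 4.14], [0.04, 2.09], [-2.66, 2.66]. Speed limits (rad/s): [2.57, 2.57, 3.14, 3.14, 3.14, 3.14, 3.14].

INTERFACE

Orientations are given as a unit quaternion [x, y, z, w].
In Python, from cell import robot gives the robot as it stands.
- The arm moves only by the tool carry_out, never from a script. Its argument "series" is a list of rows, each a list of 2 entries, a list of its own where there are three numbers: the shift along the tool's x, y, z in mm, then the turn about the tool's z in rad. A call has 1 to 8 rows; each row shifts and turns the commanded pose from where the row before left it, along the tool's axes as they then stand; what a row does not reach is not made up. A row lasts 1/8 s, in which the tool goes at most 62.5 mm and 10.7 degrees, less where a joint would pass 70% of its speed; a pose out of reach is approached as far as the arm can. A call with a gripper value outside its range is refused whole. "jaw" is the finger opening in mm, from 0 to 85.4, set as the call begins (left out, the last holds). The fingers move at their own pace and stop on an object; "newtons" is the grip in N (left out, the last holds). Time passes only in rows, so rows that do not move let the fingers close. It gives the time, the measured TCP pose, the force, the opening and the grip force at its end, in the units of the state.
- robot.state(): the state, without advancing time (a new reading comes with each control period).
- robot.snapshot(name): name is "side" or "top"; returns (picture, depth): 384x512x3 uint8, blue, green, red; 384x512 float32, m along the optical axis (not along the pixel's ray), 0 where there is no reading.
- robot.calibration(name): a dict with "fx", "fy", "cx", "cy" (pixels), "R" (3x3) and "t" (3): a world point X has camera coordinates R X + t. Camera axes: x right, y down, z forward; pixel columns grow to the right and rows downward; lengths in m; the calibration is good to about 2 mm. A picture is of the moment at which its call begins. calibration takes no time and is no camera call.
- robot.close_job(): hands the job in; it is judged then, once.
The state is a dict: "time": time; "joint_positions": joint angles; "qd": joint speeds; "tau": joint torques, N m; "eef_pos": TCP position; "tool_rot": TCP orientation; "wrist_force": force on the tool from outside, world axes, zero at the start; "wrist_torque": the same for the moment, N m; "finger_gap": finger opening in m; "grip_force": force on a finger pad.
Only numpy, scipy, OpenCV 4.12 (cv2) and the standard library are available. Lean on these libraries where they do the work, as an engineer would, in place of code of your own. Each camera call takes 0.05 s, during which the arm holds its last target. There are 200 camera calls.

## Working session

There is one attempt and no reset: what is moved stays moved. The work goes in short steps, Python scripts to look and compute and a tool call to move; the robot and the scene stay as the last step left them, time stands still between calls to the robot, and variables do not carry over. Pictures are saved under pics/ and viewed, at most 10 in all, crops included, and the job is handed in when it is done.

Besides the shell and the picture viewer there is one more tool, called after ">>>" as name(argument=value, ...) on one line, values as JSON. carry_out: Moves the arm, as the interface text tells. Its arguments: {"type":"object","properties":{"series":{"type":"array"},"jaw":{"type":"number"},"newtons":{"type":"number"}},"required":["series"]}

```bash
mkdir -p pics; ls
python3 - <<'E'
from cell import robot
import cv2,numpy as np
for n in("side","top"):
    p,d=robot.snapshot(n); cv2.imwrite(f"pics/{n}0.png",p); np.save(f"{n}0.npy",d)
    c=robot.calibration(n); print(n,{k:np.round(v,3).tolist() for k,v in c.items()})
s=robot.state(); print({k:np.round(v,3).tolist() for k,v in s.items()})
E
```

```text
pics
side {'fx': 454.364, 'fy': 454.364, 'cx': 258.362, 'cy': 186.326, 'R': [[0.999, 0.039, -0.009], [0.018, -0.653, -0.757], [-0.035, 0.756, -0.653]], 't': [-0.573, 0.002, 1.412]}
top {'fx': 407.273, 'fy': 407.273, 'cx': 252.857, 'cy': 191.506, 'R': [[-0.007, -1.0, -0.002], [-0.989, 0.007, -0.146], [0.146, 0.001, -0.989]], 't': [-0.038, 0.571, 1.295]}
{'time': 0.1, 'joint_positions': [1.267, 0.69, -0.195, 1.566, 0.157, 0.903, -0.215], 'qd': [0.001, -0.003, -0.001, -0.003, -0.001, 0.0, 0.0], 'tau': [-0.003, -54.061, -1.271, -15.899, 0.009, 0.004, 0.0], 'eef_pos': [0.207, -0.589, 0.231], 'tool_rot': [0.986, 0.168, -0.0, -0.001], 'wrist_force': [0.291, 0.449, 0.341], 'wrist_torque': [0.041, -0.023, -0.033], 'grip_force': 0.0, 'finger_gap': 0.086}
```

View pics/top0.png

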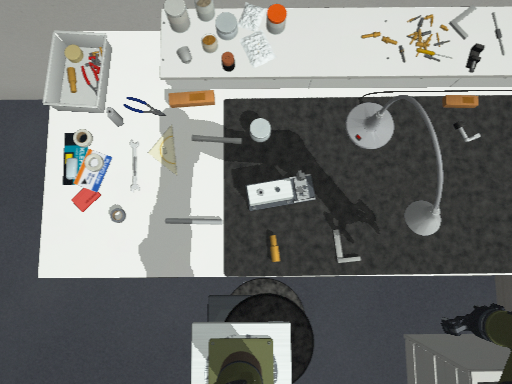

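View pics/side0.png

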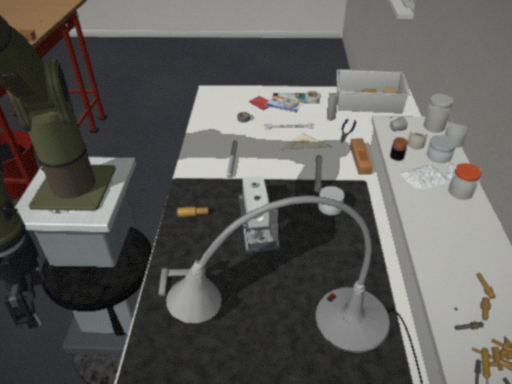

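The top view shows the jig at about (280,191) with its carriage on the right end (300,187). Two grey bars lie at (193,220) and (216,139), the brass bar is at (275,248), the square at (345,247), the jar at (260,130), and a lamp stands at (370–425, 100–217). Next I'll zoom in and measure.

```bash
cat > h.py <<'E'
from cell import robot
import cv2,numpy as np
def look(n):
    p,d=robot.snapshot(n); return p,d,cloud(n,d)
def cloud(n,d):
    c=robot.calibration(n);R=np.array(c["R"]);t=np.array(c["t"])
    v,u=np.mgrid[:d.shape[0],:d.shape[1]]
    P=np.stack([(u-c["cx"])/c["fx"]*d,(v-c["cy"])/c["fy"]*d,d],-1)
    W=(P-t)@R; W[d==0]=np.nan; return W
E
python3 - <<'E'
from h import *
np.set_printoptions(precision=3,suppress=True,linewidth=200)
d=np.load("top0.npy");W=cloud("top",d);p=cv2.imread("pics/top0.png")
def bar(u0,u1,v0,v1,zl,zh):
    S=W[v0:v1,u0:u1].reshape(-1,3);S=S[(S[:,2]>zl)&(S[:,2]<zh)]
    r=cv2.minAreaRect(S[:,:2].astype(np.float32)*1000); print(len(S),S.mean(0),np.median(S,0),r,S[:,2].max())
    q=cv2.PCACompute(S[:,:2].astype(np.float32),None); print(np.degrees(np.arctan2(q[1][0][1],q[1][0][0])))
bar(160,226,212,228,.008,.04); bar(186,246,132,146,.008,.04)
bar(240,320,168,215,.07,.082)  # block top
bar(240,320,168,215,.03,.2)
print("lamp",[np.nanmax(W[90:235,345:445,2])])
for q in[(125,370),(100,400),(150,435),(217,423),(180,440)]: print(q,W[q])
for n,(a,b,c,e) in {"top":(235,325,165,215),"side":(225,290,165,260)}.items():
    im=cv2.imread(f"pics/{n}0.png")[c:e,a:b]; cv2.imwrite(f"pics/{n}z.png",cv2.resize(im,None,fx=6,fy=6,interpolation=cv2.INTER_CUBIC))
E
```

```text
275 [0.478 0.159 0.014] [0.477 0.157 0.014] ((477.812744140625, 157.11651611328125), (186.05564880371094, 17.683971405029297), 88.42253875732422) 0.02175454218213195
88.42792
272 [0.756 0.083 0.018] [0.756 0.082 0.018] ((757.2453002929688, 83.84320068359375), (168.92657470703125, 19.969423294067383), 84.96634674072266) 0.026129695242453926
84.79522
721 [ 0.567 -0.095  0.078] [ 0.566 -0.094  0.078] ((570.448486328125, -111.2916488647461), (63.475616455078125, 175.32232666015625), 11.240752220153809) 0.08197648080119041
100.53966
991 [ 0.568 -0.105  0.076] [ 0.566 -0.103  0.078] ((575.8450927734375, -118.82026672363281), (73.51708984375, 192.9403533935547), 12.091285705566406) 0.11042665249386759
104.259834
lamp [np.float64(0.413745575542384)]
(125, 370) [ 0.79  -0.434  0.054]
(100, 400) [ 0.898 -0.561 -0.003]
(150, 435) [ 0.616 -0.484  0.403]
(217, 423) [ 0.466 -0.512  0.24 ]
(180, 440) [ 0.548 -0.507  0.369]
```

View pics/topz.png

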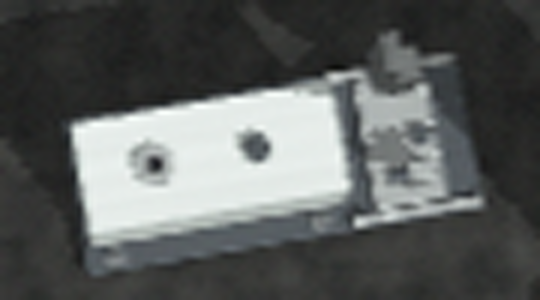

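View pics/sidez.png

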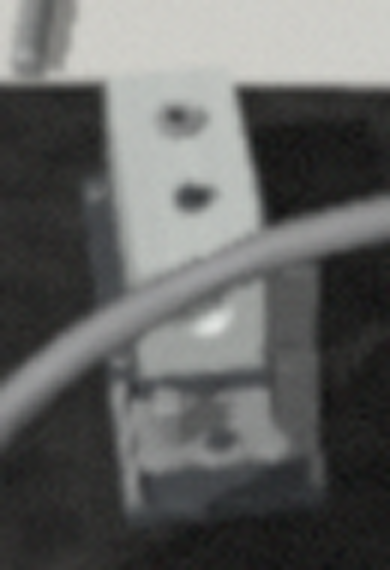

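Top crop: white block, with the upright flag and tall post at crop (395,60) on the world +x side and the slide just past the block. Side crop: the same, partly hidden by the lamp arm. The bar is the 186×17.7 mm item at about (0.478, 0.158), and the 169×20 mm item is the spanner. Now a precise fit of the jig and carriage.

```bash
cat > jig.py <<'E'
from h import *
from scipy.optimize import minimize
np.set_printoptions(precision=4,suppress=True,linewidth=200)
W=cloud("top",np.load("top0.npy"));S=W[160:220,235:330].reshape(-1,3)
bl=S[(S[:,2]>.070)&(S[:,2]<.090)][:,:2]
def loc(q,P):
    x=np.array([np.sin(q[2]),-np.cos(q[2])]);y=np.array([np.cos(q[2]),np.sin(q[2])]); D=P[...,:2]-q[:2]; return np.stack([D@x,D@y],-1)
low=S[(S[:,2]<.068)&(S[:,2]>-.02)][:,:2]
sg=lambda a:1/(1+np.exp(-a/.0015))
def ins(q,P):
    l=np.abs(loc(q,P)); return sg(.07-l[:,0])*sg(.03-l[:,1])
q=minimize(lambda q:-ins(q,bl).sum()+ins(q,low).sum(),[.567,-.085,.17],method="Nelder-Mead",options=dict(xatol=1e-5,fatol=1e-4)).x
if __name__=="__main__":
    print("jig",q,np.degrees(q[2]))
    l=loc(q,bl);k=(abs(l[:,0])<.066)
    for i,m in((0,abs(l[:,1])<.025),(1,k)):
        print(np.percentile(l[m&(abs(l[:,0])<.085)][:,i],[1,50,99]))
    z=S[:,2];L=loc(q,S)
    print("base z",np.nanmedian(W[225:245,300:330,2]),"top z",np.median(S[(abs(L[:,0])<.06)&(abs(L[:,1])<.02)][:,2]))
    m=(L[:,0]>.074)&(L[:,0]<.16)&(abs(L[:,1])<.09)&(z>.02)
    a=np.c_[L[m],z[m]]*1000; print(a[np.argsort(-a[:,2])].round(0).astype(int).tolist())
    print("mouth",q[:2]-.07*np.array([np.sin(q[2]),-np.cos(q[2])]))
E
python3 jig.py
```

```text
jig [ 0.5699 -0.0953  0.1638] 9.383992441293195
[-0.0698 -0.0017  0.0672]
[-0.0323 -0.0034  0.0271]
base z 0.000560071408326584 top z 0.07865287439988493
[[103, 25, 110], [97, 26, 109], [100, 23, 109], [99, 33, 109], [105, 32, 108], [100, 39, 108], [101, 26, 108], [101, 29, 107], [99, 36, 107], [98, 30, 107], [97, 37, 106], [101, 43, 106], [97, 24, 106], [103, 39, 105], [102, 33, 105], [103, 36, 104], [96, 31, 104], [97, 40, 104], [105, 29, 103], [97, 21, 103], [104, 43, 103], [97, 34, 101], [100, 21, 101], [95, 28, 101], [104, 23, 101], [95, 23, 95], [96, 26, 95], [95, 40, 93], [105, 22, 92], [95, 35, 85], [96, 38, 83], [96, 22, 81], [103, 21, 81], [100, 22, 80], [95, 32, 80], [95, 30, 75], [95, 27, 70], [113, 31, 68], [119, 31, 67], [117, 34, 67], [112, 25, 67], [118, 24, 67], [118, 41, 67], [116, 31, 67], [114, 38, 67], [114, 21, 67], [101, 21, 66], [95, 22, 66], [114, 35, 66], [113, 29, 65], [96, 25, 64], [119, 28, 63], [116, 29, 63], [98, 22, 63], [118, 38, 63], [112, 23, 63], [116, 26, 61], [109, 23, 61], [119, 22, 60], [96, 40, 59], [96, 20, 56], [94, 30, 56], [95, 34, 55], [9
[... 1359 characters left out ...]
, [93, 6, 21], [98, -43, 21], [124, -27, 21], [107, 7, 21], [109, 0, 21], [131, 41, 21], [138, -46, 21], [144, 21, 21], [90, 41, 21], [110, -31, 21], [100, 22, 21], [103, -30, 21], [123, 18, 21], [113, -15, 21], [90, -28, 21], [130, 38, 21], [97, -8, 21], [87, -44, 21], [110, 7, 21], [89, 38, 21], [100, -46, 21], [95, -4, 21], [117, -32, 21], [98, -5, 21], [127, 21, 21], [121, -43, 21], [90, -14, 21], [90, -11, 20], [107, 4, 20], [97, -12, 20], [138, -43, 20], [118, 12, 20], [128, 7, 20], [95, -22, 20], [112, -1, 20], [108, -41, 20], [122, 15, 20], [100, -33, 20], [101, -9, 20], [118, -8, 20], [124, -30, 20], [124, -13, 20], [103, 4, 20], [91, 10, 20], [125, -44, 20]]
mouth [ 0.5584 -0.0263]
```

```bash
cat > edge.py <<'E'
from jig import *
def edges(n,box):
    a,b,c,e=box; W=cloud(n,np.load(f"{n}0.npy"))
    im=cv2.imread(f"pics/{n}0.png",0)[c:e,a:b].astype(float); c0=robot.calibration(n)
    # project sub-pixel intensity onto the plane z=.078 in jig coordinates, sample across/along profiles
    R=np.array(c0["R"]);t=np.array(c0["t"]);full=cv2.imread(f"pics/{n}0.png",0)
    def val(lx,ly):
        x=np.array([np.sin(q[2]),-np.cos(q[2])]);y=np.array([np.cos(q[2]),np.sin(q[2])])
        P=np.r_[q[:2]+lx*x+ly*y,.078]; C=R@P+t
        return cv2.getRectSubPix(full.astype(np.float32),(1,1),(c0["fx"]*C[0]/C[2]+c0["cx"],c0["fy"]*C[1]/C[2]+c0["cy"]))[0,0]
    s=np.arange(-.012,.012,.0005)
    for nm,f,rng in(("y+",lambda r,k:(r,.03+k),np.arange(-.06,.061,.01)),("y-",lambda r,k:(r,-.03-k),np.arange(-.06,.061,.01)),("x-",lambda r,k:(-.07-k,r),np.arange(-.02,.021,.01)),("x+",lambda r,k:(.07+k,r),np.arange(-.02,.021,.01))):
        o=[]
        for r in rng:
            v=np.array([val(*f(r,k)) for k in s]); g=np.abs(np.diff(v)); i=g.argmax(); o.append((s[i]+s[i+1])/2*1000)
        print(n,nm,np.array(o),"med",np.median(o),"slope mrad",np.polyfit(rng*1000,o,1)[0]*1000)
edges("top",(0,1,0,1)); edges("side",(0,1,0,1))
E
python3 edge.py
```

```text
top y+ [-3.25 -1.75 -3.25 -1.75 -3.25 -1.75 -2.75 -2.25 -1.25 -2.25 -1.75 -3.25 -0.75] med -2.2499999999999916 slope mrad 8.516483516483502
top y- [ 9.25 10.25  9.75 10.25  9.75 10.75 10.25 10.75  9.25 10.25  9.25  8.75  9.75] med 9.75000000000002 slope mrad -4.120879120879006
top x- [0.25 0.75 2.25 0.75 2.25] med 0.7500000000000111 slope mrad 40.00000000000003
top x+ [-0.25  0.75 10.25 -0.25 10.75] med 0.7500000000000111 slope mrad 210.00000000000014
side y+ [ 10.75  -1.25   0.25   0.75   0.25   0.75   1.25   0.75   2.25   0.75   0.75  -2.25 -11.75] med 0.7500000000000111 slope mrad -73.62637362637366
side y- [1.25 2.25 3.25 4.25 5.25 4.25 2.75 5.25 4.75 2.75 3.75 4.75 4.75] med 4.250000000000014 slope mrad 17.032967032967075
side x- [-0.25 -1.75  0.75 -4.25  2.25] med -0.2499999999999898 slope mrad 25.000000000000025
side x+ [  0.75  -2.75  -8.25 -11.75  11.25] med -2.749999999999992 slope mrad 120.0000000000001
```

```bash
cat > plan.py <<'E'
from h import *
from scipy.spatial.transform import Rotation as Ro
np.set_printoptions(precision=4,suppress=True,linewidth=200)
A=.170; C=np.array([.5679,-.0956]); X=np.array([np.sin(A),-np.cos(A)]);Y=np.array([np.cos(A),np.sin(A)])
def J(x,y,z): return np.r_[C+x*X+y*Y,z]   # jig -> world
def tojig(p): D=np.array(p)[:2]-C; return np.r_[D@X,D@Y,p[2]]
def plan(wps,start=None):
    """wps: (world TCP, psi deg, rows) ; prints rows in tool axes (tool down)"""
    s=robot.state(); R=Ro.from_quat(s["tool_rot"]).as_matrix(); p=np.array(s["eef_pos"]); psi=np.arctan2(R[1,0],R[0,0])
    print("t",s["time"],"at",p,np.degrees(psi),"jig",tojig(p),"tilt",R[:,2],"F",np.array(s["wrist_force"]),"gap",s["finger_gap"],"q",np.array(s["joint_positions"]))
    for g,h,n in wps:
        g=np.array(g);h=np.radians(h);dp=(g-p)/n;dh=(h-psi)/n
        for i in range(n):
            c,sn=np.cos(psi),np.sin(psi)
            print([[round(float(1000*(dp[0]*c+dp[1]*sn)),1),round(float(1000*(dp[0]*sn-dp[1]*c)),1),round(float(-1000*dp[2]),1)],round(float(-dh),3)],end=", ")
            psi+=dh
        p=g;print()
E
python3 -c "
from plan import *
plan([((.25,-.33,.26),99.7,8),((.5,-.15,.24),99.7,5),(J(.100,.078,.24),99.7,4),(J(.100,.078,.09),99.7,4)])"
```

```text
t 0.1 at [ 0.2069 -0.5891  0.2306] 19.358072004809028 jig [ 0.4253 -0.4393  0.2306] tilt [-0.0007  0.0015 -1.    ] F [0.2907 0.4487 0.3406] gap 0.0856408716919014 q [ 1.2668  0.6899 -0.1945  1.5662  0.1573  0.9025 -0.2151]
[[15.8, -28.8, -3.7], -0.175], [[20.6, -25.6, -3.7], -0.175], [[24.7, -21.6, -3.7], -0.175], [[28.1, -16.9, -3.7], -0.175], [[30.6, -11.8, -3.7], -0.175], [[32.2, -6.3, -3.7], -0.175], [[32.8, -0.5, -3.7], -0.175], [[32.4, 5.2, -3.7], -0.175], 
[[27.1, 55.4, 4.0], -0.0], [[27.1, 55.4, 4.0], -0.0], [[27.1, 55.4, 4.0], -0.0], [[27.1, 55.4, 4.0], -0.0], [[27.1, 55.4, 4.0], -0.0], 
[[-14.4, 38.5, -0.0], -0.0], [[-14.4, 38.5, -0.0], -0.0], [[-14.4, 38.5, -0.0], -0.0], [[-14.4, 38.5, -0.0], -0.0], 
[[0.0, 0.0, 37.5], -0.0], [[0.0, 0.0, 37.5], -0.0], [[0.0, 0.0, 37.5], -0.0], [[0.0, 0.0, 37.5], -0.0],
```

>>> carry_out(series=[[[16,-29,-4],-0.175],[[21,-26,-4],-0.175],[[25,-22,-4],-0.175],[[28,-17,-4],-0.175],[[31,-12,-4],-0.175],[[32,-6,-4],-0.175],[[33,0,-4],-0.175],[[32,5,-4],-0.175]], jaw=0)

```text
time: 1.1
eef_pos: [0.251, -0.3284, 0.2633]
tool_rot: [0.643, 0.765, -0.0, -0.0]
wrist_force: [1.2, 0.4, 0.1]
finger_gap: 0.0002
grip_force: 0.0
```

>>> carry_out(series=[[[27,55,4],0],[[27,55,4],0],[[27,55,4],0],[[27,55,4],0],[[27,55,4],0],[[0,0,0],0]])

```text
time: 1.85
eef_pos: [0.5038, -0.1454, 0.2432]
tool_rot: [0.642, 0.766, 0.003, 0.0]
wrist_force: [-0.3, -0.4, 0.0]
finger_gap: 0.0002
grip_force: 0.0
```

```bash
python3 -c "
from plan import *
plan([(J(.100,.078,.24),99.74,4),(J(.100,.078,.09),99.74,4)])"
```

```text
t 1.85 at [ 0.5038 -0.1454  0.2432] 100.04674298214869 jig [ 0.0383 -0.0716  0.2432] tilt [ 0.0036  0.0037 -1.    ] F [-0.2877 -0.4321  0.0206] gap 0.0002123382828029502 q [ 0.5595  0.5883 -0.587   1.8434  0.4225  0.8336 -0.0629]
[[-15.6, 37.3, 0.8], 0.001], [[-15.6, 37.3, 0.8], 0.001], [[-15.5, 37.4, 0.8], 0.001], [[-15.5, 37.4, 0.8], 0.001], 
[[0.0, 0.0, 37.5], -0.0], [[0.0, 0.0, 37.5], -0.0], [[0.0, 0.0, 37.5], -0.0], [[0.0, 0.0, 37.5], -0.0],
```

>>> carry_out(series=[[[-15.5,37.3,0],0],[[-15.5,37.3,0],0],[[-15.5,37.3,0],0],[[-15.5,37.3,0],0],[[0,0,38],0],[[0,0,38],0],[[0,0,38],0],[[0,0,38],0]])

```text
time: 2.85
eef_pos: [0.6559, -0.1886, 0.0897]
tool_rot: [0.646, 0.763, -0.001, -0.0]
wrist_force: [0.6, -0.3, -0.2]
finger_gap: -0.0
grip_force: 0.0
```

```bash
python3 -c "
from plan import *
plan([(J(.100,.052,.09),99.74,1),(J(.100,-.03,.09),99.74,6)])"
```

```text
t 2.85 at [ 0.6559 -0.1886  0.0897] 99.50324626264567 jig [0.1065 0.071  0.0897] tilt [-0.0016 -0.0007 -1.    ] F [ 0.5656 -0.2818 -0.2187] gap -4.124827519912261e-07 q [ 0.4491  0.9712 -0.4797  1.4686  0.5402  0.837  -0.0531]
[[6.4, -19.0, -0.3], -0.004], 
[[-0.0, -13.7, -0.0], -0.0], [[-0.0, -13.7, -0.0], -0.0], [[-0.0, -13.7, -0.0], -0.0], [[-0.0, -13.7, -0.0], -0.0], [[-0.0, -13.7, -0.0], -0.0], [[-0.0, -13.7, -0.0], -0.0],
```

>>> carry_out(series=[[[6.4,-12,0],0],[[0,-14,0],0],[[0,-14,0],0],[[0,-14,0],0],[[0,-12,4],0],[[0,-8,6],0],[[0,0,8],0],[[0,0,6],0]])

```text
time: 3.85
eef_pos: [0.5828, -0.1931, 0.0665]
tool_rot: [0.646, 0.764, -0.0, -0.0]
wrist_force: [-0.2, -0.2, 1.2]
finger_gap: -0.0003
grip_force: 0.7
```

```bash
python3 -c "
from plan import *
plan([(J(.100,-.004,.062),99.74,1)])"
```

```text
t 3.85 at [ 0.5828 -0.1931  0.0665] 99.57171901649546 jig [ 0.0987 -0.0018  0.0665] tilt [-0.0012 -0.0001 -1.    ] F [-0.166  -0.2128  1.1952] gap -0.000285283899860204 q [ 0.4857  0.9277 -0.438   1.7072  0.6002  0.6455 -0.1218]
[[-1.3, -2.2, 4.5], -0.003],
```

>>> carry_out(series=[[[0,-2,2],0],[[0,0,2],0],[[0,0,1],0],[[0,0,1],0],[[0,0,0],0]])

```text
time: 4.47
eef_pos: [0.5814, -0.1935, 0.0613]
tool_rot: [0.646, 0.764, 0.0, 0.0]
wrist_force: [-0.6, 0.4, -0.3]
finger_gap: -0.0002
grip_force: 0.0
```

>>> carry_out(series=[[[0,0,1],0],[[0,0,1],0],[[0,0,1],0],[[0,0,0],0]])

```text
time: 4.97
eef_pos: [0.5815, -0.1935, 0.0607]
tool_rot: [0.646, 0.764, -0.0, 0.001]
wrist_force: [-4.3, -0.1, 18.2]
finger_gap: -0.0
grip_force: 8.8
```

>>> carry_out(series=[[[0,0,-30],0],[[0,0,-40],0],[[0,0,-40],0]])

```text
time: 5.35
eef_pos: [0.5812, -0.1934, 0.1694]
tool_rot: [0.646, 0.764, 0.0, 0.0]
wrist_force: [0.1, 0.4, -0.3]
finger_gap: -0.0001
grip_force: 0.0
```

```bash
python3 -c "
from plan import *
plan([((.4785,.177,.15),88.4,8),((.4785,.177,.03),88.4,3)])"
```

```text
t 5.35 at [ 0.5812 -0.1934  0.1694] 99.57165591543686 jig [ 0.0987 -0.0034  0.1694] tilt [ 0.      0.0001 -1.    ] F [ 0.0557  0.3555 -0.2881] gap -9.784320715408832e-05 q [ 0.5361  0.7897 -0.5272  1.6543  0.5023  0.8361 -0.0386]
[[47.8, -5.0, 2.4], 0.024], [[47.7, -6.1, 2.4], 0.024], [[47.5, -7.3, 2.4], 0.024], [[47.3, -8.4, 2.4], 0.024], [[47.1, -9.6, 2.4], 0.024], [[46.8, -10.7, 2.4], 0.024], [[46.6, -11.9, 2.4], 0.024], [[46.3, -13.0, 2.4], 0.024], 
[[0.0, 0.0, 40.0], 0.0], [[0.0, 0.0, 40.0], 0.0], [[0.0, 0.0, 40.0], 0.0],
```

>>> carry_out(series=[[[47.8,-5,0],0.024],[[47.7,-6.1,0],0.024],[[47.5,-7.3,0],0.024],[[47.3,-8.4,0],0.024],[[47.1,-9.6,0],0.024],[[46.8,-10.7,0],0.024],[[46.6,-11.9,0],0.024],[[46.3,-13,0],0.024]], jaw=50)

```text
time: 6.35
eef_pos: [0.4779, 0.1786, 0.1684]
tool_rot: [0.716, 0.698, 0.0, 0.0]
wrist_force: [0.3, 0.3, -0.6]
finger_gap: 0.0499
grip_force: 0.0
```

```bash
python3 -c "
from plan import *
plan([((.4785,.177,.08),88.4,2),((.4785,.177,.004),88.4,3)])
p,d,W=look('top'); np.save('top1.npy',d); cv2.imwrite('pics/top1.png',p)
S=W[160:220,235:330].reshape(-1,3);L=np.array([tojig(s) for s in S])*1000
m=(L[:,0]>92)&(L[:,0]<108)&(abs(L[:,1])<60)&(L[:,2]>50);print(L[m][np.argsort(L[m][:,1])].round(0).astype(int).tolist())
im=p[160:260,150:330]; cv2.imwrite('pics/top1z.png',cv2.resize(im,None,fx=4,fy=4,interpolation=cv2.INTER_CUBIC))
"
```

```text
t 6.35 at [0.4779 0.1786 0.1684] 88.52277812181704 jig [-0.2855 -0.0423  0.1684] tilt [ 0.0009  0.0004 -1.    ] F [ 0.3226  0.2548 -0.5539] gap 0.04990041020504575 q [-0.2065  0.6565 -0.3893  1.9671  0.4251  0.5967 -0.9046]
[[-0.8, 0.3, 44.2], 0.001], [[-0.8, 0.3, 44.2], 0.001], 
[[0.0, 0.0, 25.3], -0.0], [[0.0, 0.0, 25.3], -0.0], [[0.0, 0.0, 25.3], -0.0], 
[[100, -23, 57], [97, -23, 59], [103, -21, 63], [100, -21, 62], [97, -20, 65], [101, -17, 63], [105, -17, 58], [98, -17, 61], [96, -15, 53], [101, -14, 65], [105, -14, 60], [98, -13, 61], [95, -13, 59], [101, -11, 65], [106, -11, 57], [99, -10, 59], [96, -9, 60], [102, -8, 64], [100, -7, 59], [100, -4, 65], [104, -4, 60], [96, -4, 66], [104, -1, 62], [98, 0, 61], [101, 0, 56], [95, 1, 57], [105, 2, 59], [98, 3, 63], [102, 3, 58], [95, 4, 59], [105, 5, 61], [102, 6, 63], [99, 6, 63], [97, 8, 54], [103, 9, 62], [96, 10, 63], [100, 10, 58], [103, 12, 67], [100, 13, 62], [97, 14, 60], [104, 16, 61], [101, 16, 60], [98, 17, 60], [104, 18, 64], [95, 19, 53], [102, 20, 58], [98, 20, 60], [96, 21, 55], [105, 22, 62], [102, 22, 63], [99, 23, 60], [96, 24, 61], [103, 26, 62], [107, 26, 56], [99, 26, 62], [97, 27, 59], [93, 28, 60], [107, 29, 60], [96, 30, 65], [100, 30, 62], [104, 30, 56], [107, 32, 62], [95, 32, 53], [104, 33, 59], [97, 33, 65], [101, 33, 61], [107, 34, 65], [95, 35, 56], [105, 36, 58], [102, 36, 60], [98, 37, 62], [96, 39, 53], [105, 39, 60], [102, 40, 59], [99, 40, 59], [96, 41, 59], [103, 43, 61], [100, 44, 56]]
```

View pics/top1z.png

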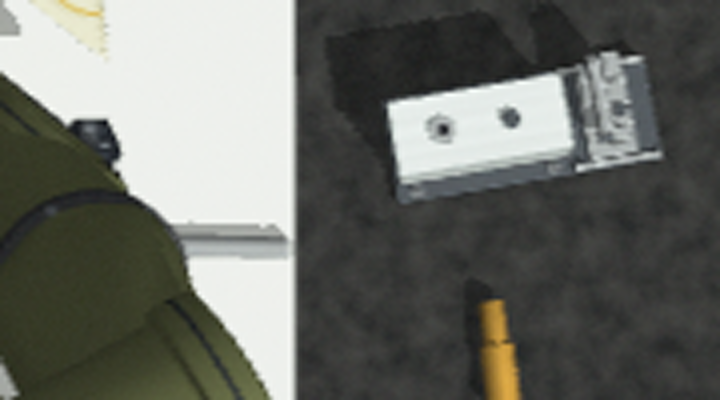

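The flag lies level across the bore (crop (605,110), top at z≈61 mm, out to y≈-22 mm). The bar is under the arm, with its end at crop (287,243). Next I descend and grasp it.

>>> carry_out(series=[[[-1.5,0.5,45],0],[[0,0,45],0],[[0,0,40],0],[[0,0,20],0],[[0,0,14],0],[[0,0,0],0]])

```text
time: 7.15
eef_pos: [0.4784, 0.1754, 0.0038]
tool_rot: [0.716, 0.698, -0.0, -0.0]
wrist_force: [0.6, 0.0, 0.5]
finger_gap: 0.0499
grip_force: 0.0
```

>>> carry_out(series=[[[0,0,0],0],[[0,0,0],0],[[0,0,0],0],[[0,0,0],0]], jaw=10, newtons=80)

```text
time: 7.65
eef_pos: [0.4793, 0.1757, 0.0056]
tool_rot: [0.716, 0.698, 0.001, 0.0]
wrist_force: [-1.0, -0.6, 8.1]
finger_gap: 0.0142
grip_force: 78.2
```

>>> carry_out(series=[[[0,0,-5],0],[[0,0,-15],0],[[0,0,-30],0],[[0,0,-30],0],[[0,0,0],0]])

```text
time: 8.28
eef_pos: [0.4799, 0.1759, 0.0866]
tool_rot: [0.716, 0.698, 0.002, 0.001]
wrist_force: [0.4, 0.6, -4.1]
finger_gap: 0.0139
grip_force: 78.7
```

```bash
python3 -c "
from plan import *
p,d,W=look('side'); p2,d2,W2=look('top')
b=cv2.resize(p[120:200,195:295],None,fx=6,fy=6,interpolation=cv2.INTER_CUBIC); cv2.imwrite('pics/side2.png',b)
for n,w,bx in(('side',W,(120,200,195,295)),('top',W2,(205,235,160,240))):
    S=w[bx[0]:bx[1],bx[2]:bx[3]].reshape(-1,3);S=S[(S[:,1]>.03)&(S[:,1]<.15)&(abs(S[:,0]-.478)<.02)&(S[:,2]>.02)&(S[:,2]<.14)]
    for y in np.arange(.03,.26,.02):
        k=S[abs(S[:,1]-y)<.01]; print(n,round(y,2),len(k),k.mean(0) if len(k) else '', np.percentile(k[:,2],95) if len(k) else '')
"
```

```text
side 0.03 0  
side 0.05 2 [0.4754 0.058  0.0902] 0.0941922901399509
side 0.07 36 [0.4794 0.0684 0.0882] 0.09405756979418316
side 0.09 22 [0.4809 0.0907 0.0916] 0.09578425234435427
side 0.11 20 [0.4806 0.1095 0.092 ] 0.09588449263749912
side 0.13 21 [0.4811 0.129  0.092 ] 0.09647820425219714
side 0.15 12 [0.4813 0.1448 0.0911] 0.09720330414279588
side 0.17 0  
side 0.19 0  
side 0.21 0  
side 0.23 0  
side 0.25 0  
top 0.03 0  
top 0.05 0  
top 0.07 33 [0.4753 0.0715 0.091 ] 0.09683818351190517
top 0.09 39 [0.4755 0.0901 0.0918] 0.09642730103484719
top 0.11 37 [0.4755 0.1099 0.0925] 0.09802841687274601
top 0.13 41 [0.4757 0.1302 0.0925] 0.09883887619157039
top 0.15 10 [0.477  0.1437 0.093 ] 0.09659711047913633
top 0.17 0  
top 0.19 0  
top 0.21 0  
top 0.23 0  
top 0.25 0
```

View pics/side2.png

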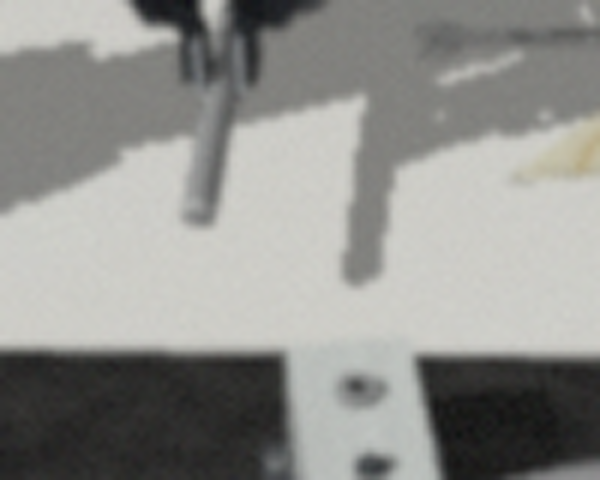

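The bar is in the grip (about 4 N of weight, from crop (225,80) to its tip at (200,215)). I'll calibrate its axis height in the hand against the lying reading.

```bash
cat > rodm.py <<'E'
from plan import *
from scipy.optimize import least_squares
def fit(n,W,bx,p0,zmin,ylo,yhi):
    S=W[bx[0]:bx[1],bx[2]:bx[3]].reshape(-1,3);S=S[(S[:,1]>ylo)&(S[:,1]<yhi)&(abs(S[:,0]-p0[0])<.03)&(S[:,2]>zmin)]
    ym=(ylo+yhi)/2
    def f(a):  # axis x=a0+a1(y-ym), z=a2+a3(y-ym); distance to cylinder r=9mm
        x=S[:,0]-a[0]-a[1]*(S[:,1]-ym);z=S[:,2]-a[2]-a[3]*(S[:,1]-ym); return np.hypot(x,z)-.009
    r=least_squares(f,[p0[0],0,p0[1],0],loss="soft_l1",f_scale=.002); print(n,len(S),"x,z at y=%.3f"%ym,r.x[[0,2]],"slopes",r.x[[1,3]],"rms",np.sqrt(np.mean(r.fun**2)))
    return r.x
if __name__=="__main__":
    for n,bx in(("top",(205,235,160,240)),("side",(120,200,195,295))):
        W=cloud(n,np.load(n+"0.npy")); fit(n+"0",W,bx,(.478,.009),.006,.075,.135); fit(n+"0",W,bx,(.478,.009),.006,.08,.24)
        p,d,W=look(n); fit(n,W,bx,(.478,.088),.06,.075,.135)
        S=W[bx[0]:bx[1],bx[2]:bx[3]].reshape(-1,3);S=S[(abs(S[:,0]-.478)<.008)&(S[:,2]>.07)&(S[:,2]<.11)];print("tip y",np.sort(S[:,1])[:6])
    plan([])
E
python3 rodm.py
```

```text
top0 88 x,z at y=0.105 [0.4767 0.0067] slopes [0.0099 0.0086] rms 0.002192666616410731
top0 247 x,z at y=0.160 [0.4779 0.0068] slopes [ 0.0254 -0.0034] rms 0.002279946439332437
top 169 x,z at y=0.105 [0.4749 0.1053] slopes [ 0.0638 -0.8994] rms 0.30304287624370774
tip y [0.0622 0.0622 0.0642 0.0645 0.0646 0.0649]
side0 62 x,z at y=0.105 [0.4797 0.0055] slopes [0.0372 0.0012] rms 0.001551354664928191
side0 146 x,z at y=0.160 [0.4809 0.0053] slopes [ 0.0257 -0.0006] rms 0.0016914744285753125
side 66 x,z at y=0.105 [0.4773 0.0826] slopes [ 0.0575 -0.0038] rms 0.0015029049257019487
tip y [0.057  0.0575 0.0598 0.0605 0.0611 0.0611]
t 8.475 at [0.4778 0.1749 0.0834] 88.5722329394369 jig [-0.2819 -0.043   0.0834] tilt [-0.0017 -0.0012 -1.    ] F [-0.3472 -0.275  -5.1301] gap 0.01415658265780873 q [-0.2716  0.7961 -0.2798  2.0262  0.5422  0.393  -1.0031]
```

```bash
python3 -c "
from plan import *
plan([(J(-.215,0,.0834),99.74,5),(J(-.215,0,.0473),99.74,2)])"
```

```text
t 8.475 at [0.4778 0.1749 0.0834] 88.5722329394369 jig [-0.2819 -0.043   0.0834] tilt [-0.0017 -0.0012 -1.    ] F [-0.3472 -0.275  -5.1301] gap 0.01415658265780873 q [-0.2716  0.7961 -0.2798  2.0262  0.5422  0.393  -1.0031]
[[-11.5, 11.0, 0.0], -0.039], [[-11.9, 10.6, 0.0], -0.039], [[-12.3, 10.1, 0.0], -0.039], [[-12.7, 9.6, 0.0], -0.039], [[-13.0, 9.1, 0.0], -0.039], 
[[0.0, 0.0, 18.1], -0.0], [[0.0, 0.0, 18.1], -0.0],
```

>>> carry_out(series=[[[-11.5,11,0],-0.039],[[-11.9,10.6,0],-0.039],[[-12.3,10.1,0],-0.039],[[-12.7,9.6,0],-0.039],[[-13,9.1,0],-0.039],[[0,0,18],0],[[0,0,18],0],[[0,0,0],0]])

```text
time: 9.48
eef_pos: [0.5303, 0.1161, 0.0461]
tool_rot: [0.644, 0.765, -0.002, -0.001]
wrist_force: [-0.5, -0.1, -4.4]
finger_gap: 0.0138
grip_force: 78.6
```

```bash
cat > rel.py <<'E'
from plan import *
from scipy.optimize import least_squares
def rel(x0=-.10,x1=-.16):
    plan([])
    for n in("top","side"):
        p,d,W=look(n); cv2.imwrite(f"pics/{n}_r.png",p)
        S=W.reshape(-1,3); S=S[np.isfinite(S[:,0])]; D=S[:,:2]-C; L=np.c_[D@X,D@Y,S[:,2]]
        m=(L[:,0]<x0)&(L[:,0]>x1)&(abs(L[:,1])<.018)&(abs(L[:,2]-.05)<.02); Q=L[m]; xm=(x0+x1)/2
        f=lambda a:np.hypot(Q[:,1]-a[0]-a[1]*(Q[:,0]-xm),Q[:,2]-a[2]-a[3]*(Q[:,0]-xm))-.009
        r=least_squares(f,[0,0,.05,0],loss="soft_l1",f_scale=.002)
        print(n,m.sum(),"y,z at x=%.3f"%xm,r.x[[0,2]],"slopes",r.x[[1,3]],"y,z at mouth",r.x[[0,2]]+r.x[[1,3]]*(-.07-xm),"rms",np.sqrt(np.mean(r.fun**2)))
        m=(abs(L[:,1])<.008)&(abs(L[:,2]-.055)<.012)&(L[:,0]<-.071); print(" tip x",np.sort(L[m][:,0])[-5:])
        b=(abs(L[:,0])<.05)&(abs(L[:,1])<.02)&(abs(L[:,2]-.078)<.01); print(" block top z",np.median(L[b][:,2]))
if __name__=="__main__": rel()
E
python3 rel.py
```

```text
t 9.475 at [0.5303 0.1161 0.0461] 99.76864153317385 jig [-0.215  -0.0013  0.0461] tilt [-0.0048 -0.002  -1.    ] F [-0.5003 -0.148  -4.3854] gap 0.013788900307974309 q [-0.1039  0.8929 -0.333   1.9313  0.6549  0.432  -0.7573]
top 0 y,z at x=-0.130 [0.   0.05] slopes [0. 0.] y,z at mouth [0.   0.05] rms nan
 tip x []
 block top z 0.07905897415825264
side 72 y,z at x=-0.130 [0.001  0.0453] slopes [-0.0126 -0.0046] y,z at mouth [0.0002 0.045 ] rms 0.0013442814105918465
 tip x [-0.1044 -0.1039 -0.1038 -0.1032 -0.1004]
 block top z 0.07783511586713115
  return _methods._mean(a, axis=axis, dtype=dtype,
  ret = ret.dtype.type(ret / rcount)
```

>>> carry_out(series=[[[0,1.5,-1.2],0],[[-12,0,0],0],[[-12,0,0],0],[[-4,0,0],0],[[-4,0,0],0],[[-4,0,0],0],[[0,0,0],0]])

```text
time: 10.45
eef_pos: [0.5396, 0.0815, 0.0495]
tool_rot: [0.644, 0.765, -0.0, -0.0]
wrist_force: [-0.4, -0.3, -4.4]
finger_gap: 0.0141
grip_force: 78.6
```

>>> carry_out(series=[[[0,-1,1.5],0],[[-4,0,0],0],[[-4,0,0],0],[[-4,0,0],0],[[0,0,0],0]])

```text
time: 11.08
eef_pos: [0.541, 0.0686, 0.048]
tool_rot: [0.645, 0.764, -0.0, 0.0]
wrist_force: [0.9, -0.7, -3.1]
finger_gap: 0.0137
grip_force: 78.6
```

```bash
python3 rel.py | grep -v top
```

```text
t 11.075 at [0.541  0.0686 0.048 ] 99.67887566406381 jig [-0.1663  0.0012  0.048 ] tilt [ 0.0001 -0.0008 -1.    ] F [ 0.8973 -0.71   -3.1083] gap 0.013658838542270582 q [-0.0068  0.8916 -0.3458  1.9282  0.6723  0.4387 -0.6849]
 tip x [-0.2273 -0.2266 -0.2253 -0.2245 -0.2226]
side 98 y,z at x=-0.130 [0.0023 0.0494] slopes [ 0.0227 -0.0856] y,z at mouth [0.0037 0.0443] rms 0.004509043588965901
 tip x [-0.1011 -0.0968 -0.096  -0.095  -0.0938]
  return _methods._mean(a, axis=axis, dtype=dtype,
  ret = ret.dtype.type(ret / rcount)
```

>>> carry_out(series=[[[-6,0,0],0],[[-6,0,0],0],[[-6,0,0],0],[[-6,0,0],0],[[0,0,0],0]])

```text
time: 11.8
eef_pos: [0.545, 0.0446, 0.048]
tool_rot: [0.645, 0.764, -0.0, 0.0]
wrist_force: [-0.4, -0.4, -2.6]
finger_gap: 0.0142
grip_force: 78.7
```

>>> carry_out(series=[[[-6,0,0],0],[[-6,0,0],0],[[-6,0,0],0],[[-6,0,0],0],[[-6,0,0],0],[[-6,0,0],0],[[0,0,0],0]])

```text
time: 12.68
eef_pos: [0.5512, 0.0091, 0.048]
tool_rot: [0.645, 0.764, -0.0, 0.0]
wrist_force: [-0.0, -0.8, -2.0]
finger_gap: 0.0142
grip_force: 78.7
```

>>> carry_out(series=[[[0,0,0],0],[[0,0,0],0],[[0,0,0],0],[[0,0,0],0],[[0,0,0],0]], jaw=45)

```text
time: 13.3
eef_pos: [0.551, 0.0104, 0.048]
tool_rot: [0.644, 0.765, 0.0, 0.0]
wrist_force: [0.4, -1.0, 0.4]
finger_gap: 0.0446
grip_force: 0.0
```

>>> carry_out(series=[[[0,0,-25],0],[[0,0,-25],0],[[55,0,-10],0],[[55,0,0],0],[[0,0,0],0]])

```text
time: 13.92
eef_pos: [0.5314, 0.126, 0.1088]
tool_rot: [0.641, 0.768, 0.002, -0.001]
wrist_force: [-0.1, -0.3, 0.3]
finger_gap: 0.045
grip_force: 0.0
```

Run:
```python
from plan import *
plan([(J(-.212,0,.11),99.74,1)])
p,d,W=look("side"); cv2.imwrite("pics/side3.png",cv2.resize(p[130:260,190:300],None,fx=4.5,fy=4.5,interpolation=cv2.INTER_CUBIC))
S=W.reshape(-1,3);S=S[np.isfinite(S[:,0])];D=S[:,:2]-C;L=np.c_[D@X,D@Y,S[:,2]]
for a in np.arange(-.2,-.08,.01):
    m=(abs(L[:,0]-a)<.005)&(abs(L[:,1]-.001)<.014)&(abs(L[:,2]-.05)<.016);print(round(a,2),m.sum(),L[m].mean(0) if m.any() else "")
```

```text
t 13.925 at [0.5314 0.126  0.1088] 100.29171433810097 jig [-0.2246  0.0016  0.1088] tilt [ 0.0012  0.0055 -1.    ] F [-0.1084 -0.3026  0.2781] gap 0.045010728847791504 q [-0.0562  0.7974 -0.4358  1.9033  0.5878  0.5664 -0.7024]
[[-12.6, -1.7, -1.2], 0.01], 
-0.2 0 
-0.19 0 
-0.18 8 [-0.1805  0.0014  0.0457]
-0.17 9 [-0.1697  0.0027  0.0491]
-0.16 10 [-0.1607  0.0017  0.0495]
-0.15 11 [-0.1497  0.0019  0.0508]
-0.14 11 [-0.1402  0.0027  0.0518]
-0.13 12 [-0.1297  0.0025  0.0508]
-0.12 11 [-0.1194  0.0003  0.0516]
-0.11 10 [-0.1103  0.0026  0.0529]
-0.1 8 [-0.1021  0.0017  0.0542]
-0.09 0
```

View pics/side3.png

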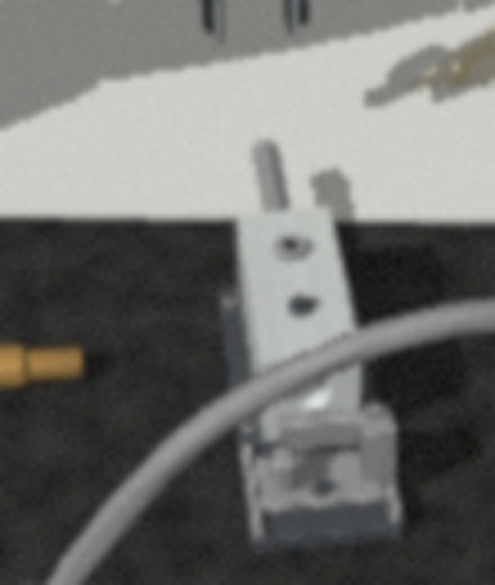

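The bar hangs in the mouth with its tail at crop (265,145), jig x≈-184 mm, and the flag is down at (320,437). I'll close the fingers and lower them behind the tail.

>>> carry_out(series=[[[0,-1,25],0.01],[[0,0,25],0],[[0,0,25],0],[[0,0,0],0]], jaw=0)

```text
time: 14.48
eef_pos: [0.5303, 0.1164, 0.0315]
tool_rot: [0.649, 0.761, -0.002, -0.0]
wrist_force: [0.1, -0.1, 0.6]
finger_gap: -0.0001
grip_force: 0.0
```

>>> carry_out(series=[[[-4,0,0],0],[[-4,0,0],0],[[-4,0,0],0],[[0,0,0],0]])

```text
time: 14.98
eef_pos: [0.5336, 0.106, 0.0334]
tool_rot: [0.649, 0.761, 0.0, 0.0]
wrist_force: [-0.8, -0.1, -0.2]
finger_gap: 0.0002
grip_force: 0.0
```

```bash
python3 -c "
from plan import *
plan([])"
```

```text
t 14.975 at [0.5336 0.106  0.0334] 99.10510558919283 jig [-0.2045  0.0003  0.0334] tilt [ 0.0006 -0.0004 -1.    ] F [-0.846  -0.0854 -0.1647] gap 0.00023177748217008626 q [-0.094   0.9137 -0.3163  1.9358  0.6861  0.4002 -0.7784]
```

>>> carry_out(series=[[[-5,0,0],0.01],[[-5,0,0],0],[[-5,0,0],0],[[-4,0,0],0],[[-4,0,0],0],[[-2,0,0],0],[[0,0,0],0]])

```text
time: 15.85
eef_pos: [0.5374, 0.0844, 0.0335]
tool_rot: [0.651, 0.759, 0.002, -0.001]
wrist_force: [-1.5, 4.4, 4.5]
finger_gap: -0.0002
grip_force: 2.8
```

>>> carry_out(series=[[[-2,0,0],-0.016],[[-2,0,0],0],[[-2,0,0],0],[[-2,0,0],0],[[0,0,0],0]])

```text
time: 16.48
eef_pos: [0.5386, 0.0799, 0.034]
tool_rot: [0.644, 0.765, 0.004, -0.002]
wrist_force: [-2.9, 9.7, 7.0]
finger_gap: -0.0003
grip_force: 5.3
```

>>> carry_out(series=[[[-2,0,0],0],[[-2,0,0],0],[[0,0,0],0]])

```text
time: 16.85
eef_pos: [0.5392, 0.0765, 0.0341]
tool_rot: [0.644, 0.765, 0.004, -0.002]
wrist_force: [-3.1, 10.2, 8.0]
finger_gap: -0.0001
grip_force: 5.6
```

>>> carry_out(series=[[[-2,0,0],0],[[-2,0,0],0],[[-2,0,0],0],[[0,0,0],0]])

```text
time: 17.35
eef_pos: [0.5401, 0.0636, 0.0329]
tool_rot: [0.646, 0.763, -0.0, 0.0]
wrist_force: [-0.5, 3.0, 1.5]
finger_gap: 0.0
grip_force: 1.3
```

>>> carry_out(series=[[[-6,0.5,0],0],[[-6,0.5,0],0],[[-6,0,0],0],[[-6,0,0],0],[[-6,0,0],0],[[-6,0,0],0],[[-3,0,0],0],[[0,0,0],0]])

```text
time: 18.35
eef_pos: [0.5474, 0.0248, 0.0329]
tool_rot: [0.646, 0.763, -0.001, 0.0]
wrist_force: [0.4, 0.6, 0.2]
finger_gap: -0.0003
grip_force: 0.3
```

>>> carry_out(series=[[[-3,0,0],0],[[-3,0,0],0],[[-3,0,0],0],[[-2,0,0],0],[[0,0,0],0]])

```text
time: 18.98
eef_pos: [0.5492, 0.0143, 0.0329]
tool_rot: [0.646, 0.763, -0.001, 0.0]
wrist_force: [-0.7, 2.0, 0.7]
finger_gap: 0.0002
grip_force: 0.6
```

>>> carry_out(series=[[[-2,0,0],0],[[-1.5,0,0],0],[[0,0,0],0]])

```text
time: 19.35
eef_pos: [0.5498, 0.0113, 0.0329]
tool_rot: [0.646, 0.763, -0.0, 0.0]
wrist_force: [-0.9, 2.5, -0.1]
finger_gap: -0.0001
grip_force: 1.0
```

>>> carry_out(series=[[[-1.5,0,0],0],[[0,0,0],0]])

```text
time: 19.6
eef_pos: [0.55, 0.0099, 0.0329]
tool_rot: [0.646, 0.763, -0.0, 0.0]
wrist_force: [-1.4, 2.0, 0.1]
finger_gap: 0.0002
grip_force: 1.0
```

>>> carry_out(series=[[[-1.5,0,0],0],[[0,0,0],0]])

```text
time: 19.85
eef_pos: [0.5503, 0.0084, 0.033]
tool_rot: [0.646, 0.763, -0.0, 0.0]
wrist_force: [-0.7, 1.5, -0.2]
finger_gap: -0.0
grip_force: 1.0
```

>>> carry_out(series=[[[-1,0,0],0],[[0,0,0],0]])

```text
time: 20.1
eef_pos: [0.5504, 0.0076, 0.033]
tool_rot: [0.646, 0.763, -0.0, 0.0]
wrist_force: [-0.7, 1.5, -1.2]
finger_gap: -0.0004
grip_force: 1.1
```

>>> carry_out(series=[[[-1,0,0],0],[[0,0,0],0]])

```text
time: 20.35
eef_pos: [0.5506, 0.0066, 0.033]
tool_rot: [0.646, 0.763, -0.0, 0.0]
wrist_force: [-0.6, 2.9, -0.3]
finger_gap: -0.0
grip_force: 1.2
```

>>> carry_out(series=[[[-1,0,0],0],[[0,0,0],0]])

```text
time: 20.6
eef_pos: [0.5507, 0.0065, 0.033]
tool_rot: [0.646, 0.763, 0.0, -0.0]
wrist_force: [-2.0, 4.1, 0.0]
finger_gap: -0.0
grip_force: 2.3
```

>>> carry_out(series=[[[-1,0,0],0],[[0,0,0],0]])

```text
time: 20.85
eef_pos: [0.5507, 0.0064, 0.033]
tool_rot: [0.646, 0.764, 0.001, -0.001]
wrist_force: [-2.9, 5.7, 0.1]
finger_gap: 0.0001
grip_force: 3.1
```

>>> carry_out(series=[[[-1.5,0,0],0],[[-1.5,0,0],0],[[0,0,0],0]])

```text
time: 21.22
eef_pos: [0.5508, 0.0063, 0.0331]
tool_rot: [0.645, 0.764, 0.002, -0.002]
wrist_force: [-4.0, 10.9, 0.6]
finger_gap: -0.0003
grip_force: 5.4
```

>>> carry_out(series=[[[-1.5,0,0],0],[[-1,0,0],0],[[0,0,0],0],[[0,0,0],0]])

```text
time: 21.72
eef_pos: [0.5509, 0.0062, 0.0331]
tool_rot: [0.644, 0.765, 0.003, -0.003]
wrist_force: [-5.1, 14.0, 0.5]
finger_gap: 0.0001
grip_force: 7.3
```

>>> carry_out(series=[[[3,0,0],0],[[5,0,0],0],[[15,0,0],0],[[25,0,0],0],[[40,0,-20],0],[[30,0,-50],0],[[0,0,-50],0],[[0,0,0],0]])

```text
time: 22.72
eef_pos: [0.5351, 0.1171, 0.1566]
tool_rot: [0.646, 0.763, 0.003, 0.003]
wrist_force: [-0.1, -0.4, 0.3]
finger_gap: 0.0001
grip_force: 0.0
```

Run:
```python
from plan import *
plan([])
out=[]
for n,(a,b,c,e) in {"top":(235,325,165,215),"side":(225,290,165,260)}.items():
    p,d,W=look(n); im=cv2.resize(p[c:e,a:b],None,fx=4,fy=4,interpolation=cv2.INTER_CUBIC); out.append(cv2.copyMakeBorder(im,0,380-im.shape[0],0,0,cv2.BORDER_CONSTANT))
    S=W.reshape(-1,3);S=S[np.isfinite(S[:,0])];D=S[:,:2]-C;L=np.c_[D@X,D@Y,S[:,2]]*1000
    m=(L[:,0]<-72)&(L[:,0]>-140)&(abs(L[:,1])<12)&(L[:,2]>35)&(L[:,2]<66);print(n,"tail",L[m].round(0).astype(int).tolist()[:25])
    m=(L[:,0]>90)&(L[:,0]<110)&(L[:,1]>-24)&(L[:,1]<20)&(L[:,2]>53);print("flag x",np.percentile(L[m][:,0],[2,50,98]),"z",np.median(L[m][:,2]))
    m=(L[:,0]>72)&(L[:,0]<94)&(abs(L[:,1])<8)&(L[:,2]>40);print("bar beyond block",m.sum(),np.median(L[m],0))
cv2.imwrite("pics/end.png",np.hstack(out))
```

```text
t 22.725 at [0.5351 0.1171 0.1566] 99.50447560161088 jig [-0.2152  0.0037  0.1566] tilt [ 0.0081  0.0016 -1.    ] F [-0.0948 -0.4405  0.3445] gap 0.00013699072696752665 q [-0.0052  0.7277 -0.4951  1.8715  0.5374  0.6692 -0.6571]
top tail [[-75, 9, 49], [-72, 9, 50], [-92, 9, 51], [-89, 8, 53], [-86, 7, 56], [-82, 7, 54], [-79, 6, 53], [-76, 5, 55], [-73, 4, 62], [-92, 4, 59], [-89, 3, 64], [-86, 4, 56], [-83, 3, 54], [-80, 3, 56], [-77, 2, 54], [-73, 1, 57], [-93, 2, 56], [-90, 1, 58], [-87, 0, 57], [-84, 0, 56], [-80, -1, 57], [-77, -1, 58], [-74, -2, 55], [-94, -1, 55], [-90, -2, 57]]
flag x [ 90.8777  99.2612 105.5237] z 60.22467795076468
bar beyond block 30 [84.6667 -1.1217 56.2049]
side tail []
flag x [ 92.028  105.0556 109.0996] z 59.06120720023492
bar beyond block 35 [80.8668 -0.3168 55.397 ]
```

View pics/end.png

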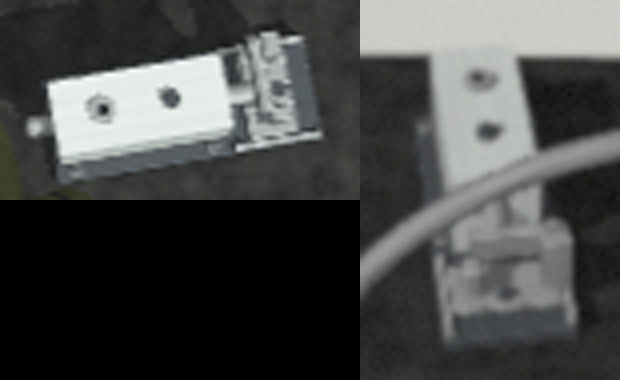

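The bar stands about 24 mm out of the near mouth (crop (37,127)). It emerges at the far end and meets the lowered flag (crop (245,90) and (265,90)), and the carriage hasn't moved. Handing in.

```bash
python3 -c "
from h import *
print(robot.close_job())"
```

```text
the job is handed in; nothing more can be done
None
```

I swung the flip stop down, put the bar partway in (about 77 mm deep) and let go of it, then pushed it home against the stop with about 15 N and backed the arm clear. The last images show the bar's end at the stop and no measurable shift of the slide. The job is handed in at about 23 s of the 72 s, but no verdict came back.

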